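Lock the stone strongbox

ROBOT

A 6-joint arm with a two-finger parallel gripper is mounted at the origin on the work surface. World frame = base frame: x ahead of the robot, y to its left, z up, the work surface at z = 0. Lengths are in m, angles in rad, forces in N, time in s.
With the tool pointing down it reaches from about 0.4 to 0.925 m from the base axis. Payload 3.4 kg.
Tool frame: the origin (TCP) lies at the very end of the fingers, on their centre line; the grasp point (between the pads) lies 19 mm behind it; z points along the fingers, y is the line along which they close (so a half turn about z gives the same grasp; the last joint's range is limited). The gripper opens to 85 mm and grips with 20 to 120 N. Pads are 22 mm wide; open, the fingers measure 114 mm over their backs; the gripper's body (76 mm by 85 mm) begins 54 mm behind the grasp point. The pads swing forward as they close: fully open they stand 13 mm farther back than shut.
Start: joints at [1.042, 0.307, 1.506, -0, 1.328, -0.073], TCP at [0.253, 0.517, 0.231] pointing down, gripper open.
Joint ranges: [-3.12, 3.12], [-1.05, 2.28], [0.14, 2.33], [-1.42, 4.57], [0.1, 2.73], [-2.68, 2.68]. Speed limits (rad/s): [2.57, 2.57, 3.14, 3.14, 3.14, 3.14].

INTERFACE

Orientations are given as a unit quaternion [w, x, y, z].
In Python, from workcell import arm, grab_frame, camera_params, order gives the robot as it stands.
- The arm moves only by the tool servo_tool, never from a script. Its argument "commands" is one flat list of numbers, 6 for each row, row after row: the shift along the tool's x, y, z in units of 25 mm (1.0 is 25 mm), then the turn, a rotation vector about the tool's x, y, z in units of 6 degrees (1.0 is 6 degrees). In form: [tx, ty, tz, wx, wy, wz, tx, ty, tz, wx, wy, wz, ...]. A call has 1 to 5 rows; each row shifts and turns the commanded pose from where the row before left it, along the tool's axes as they then stand; what a row does not reach is not made up. A row lasts 1/12 s, in which the tool goes at most 41.7 mm and 7.16 degrees, less where a joint would pass 70% of its speed; a pose out of reach is approached as far as the arm can. A call is refused whole if a number of a shift passes 1 or a number of a turn 1, either way. A call with a gripper value outside its range is refused whole. "hand" is the finger opening in mm, from 0 to 85.4, set as the call begins (left out, the last holds). The fingers move at their own pace and stop on an object; "newtons" is the grip in N (left out, the last holds). Time passes only in rows, so rows that do not move let the fingers close. It gives the time, the measured TCP pose, the force, the opening and the grip force at its end, in the units of the state.
- arm.read_state(): the state, without advancing time (a new reading comes with each control period).
- grab_frame(name): name is "scene" or "top"; returns (picture, depth): 400x640x3 uint8, blue, green, red; 400x640 float32, m along the optical axis (not along the pixel's ray), 0 where there is no reading.
- camera_params(name): a dict with "camera_matrix" (3x3 intrinsics, pixels), "k1" (the pictures are not rectified: a ray, as slopes to the right and down, at radius r is drawn at 1 + k1 r^2 times it, then the intrinsics apply), "extrinsics" (4x4, takes a point from world to camera coordinates). Camera axes: x right, y up, looking along -z (the intrinsics and any distortion apply to the point x, -y, -z); pixel columns grow to the right and rows downward; lengths in m; the calibration is good to about 2 mm. A picture is of the moment at which its call begins. camera_params takes no time and is no camera call.
- order.hand_in(): hands the job in; it is judged then, once.
The state is a dict: "t": time; "qpos": joint angles; "joint_vel": joint speeds; "joint_torque": joint torques, N m; "tool_pos": TCP position; "tcp_rot": TCP orientation; "wrist_force": force on the tool from outside, world axes, zero at the start; "moment": the same for the moment, N m; "width": finger opening in m; "gripper_force": force on a finger pad.
Only numpy, scipy, OpenCV 4.12 (cv2) and the standard library are available. Lean on these libraries where they do the work, as an engineer would, in place of code of your own. Each camera call takes 0.05 s, during which the arm holds its last target. There are 200 camera calls.

TASK

Lock the goldsmith's stone strongbox: push the red peg round with a fingertip until the slot in the brass disc lines up with the locking bar, then push the bar by its green tail through the disc until it is fully home against the end of the yellow keeper. Only push, without picking up the bar or anything else, and leave the tools and small things around undisturbed.

Things in the scene. Friction and masses are not known exactly. Their poses are not given: they have to be found in the camera images.
- strongbox: Fixed low blue steel strongbox with a dark lid, 226 x 376 mm, lid top 70 mm above the table. Origin: on the table (z = 0) exactly under the disc's axis. Local +y is the way the locking bar is pushed, local x lies across it, z is up. The box reaches from local y = -273 to +103 mm. A black strip (top at z = 74 mm, 18 mm wide) along local x = 0 carries the bar.
- guide (a point): Middle of the outer end (where the bar goes in) of the grey guide on the lid, on the bar's centre line, at local y = -98 mm. The guide reaches from here 48 mm along +y; it is 26 mm wide, a strap over the bar tops it at z = 93 mm.
- keeper (a point): Middle of the open mouth of the yellow keeper, on the bar's centre line, at local y = +50 mm, z = 81 mm. The keeper reaches from here 40 mm along +y; 36 mm wide, mouth 18 mm wide, top at z = 93 mm, solid end wall 30 mm inside the mouth (local y = +80 mm).
- disc (a joint): Angle (rad) of the brass locking disc, counter-clockwise from above; range -0.25 to 3.39. At 0 and also at pi (3.14) its slot lies in line with the bar; in between it blocks the bar. Stiff (0.05 N m, about 2 N at the peg), stays where left. Its peg stands in the direction (heading of the box's local x) + (this angle). Up to 0.1 rad out, the bar's round nose straightens it.
- disc_centre (a point): Centre of the brass disc's top, on its axis (z = 90 mm). The disc is 84 mm across, with a straight slot 18 mm wide right through its middle from rim to rim, down to the bar's strip.
- peg (a point): Centre of the top of the red finger peg that stands upright on the disc: 14 mm thick, 32 mm tall (from z = 90 to z = 122 mm), 29 mm from the disc's axis. Push it sideways, round the axis, to turn the disc.
- bar: Loose bare-metal locking bar, green at its tail: 186 mm long, 12 mm wide, 14 mm tall, 0.16 to 0.28 kg, lying on the strip (underside at z = 74 mm) and through the guide with 1 mm play either side; slides with 1 to 3 N. Origin at the centre of its underside, 93 mm from tip and tail; its y axis runs from tail to tip.
- bar_tip (a point): Point of the bar's rounded nose, at half its height. It starts 10 to 25 mm short of the disc's rim (local y = -67 to -53 mm); with the bar fully home it touches the keeper's end wall, at local y = +80 mm.
- bar_tail (a point): Centre of the flat green tail face of the bar (12 mm wide, 14 mm tall, at z = 81 mm), where it is pushed. With the bar home it is at local y = -106 mm, 8 mm outside the guide.
- ring_box: loose red ring box, 42 x 42 x 36 mm, on the box's lid on the local +x side of the bar; origin centre of its underside; leave alone
- gem_jar: loose small clear jar with black cap, 32 mm wide, 36 mm tall, on the lid on the local -x side of the bar; origin centre of its underside; leave alone
- hammer: loose hammer, 200 mm, lying on the table on the far (local +x) side of the box; leave alone
- loupe: loose steel loupe, 38 mm round and 20 mm tall with a side tab, on the table on the far side of the box; leave alone
- file: loose hand file with wooden handle, 190 mm, on the table off the keeper end of the box; leave alone
- bur_cup: loose white cup, 52 mm wide, 50 mm tall, on the table off the keeper end; leave alone
- pliers: loose pliers with yellow handles, about 145 mm, lying on the table off the tail end of the box; leave alone
Not all that is in view belongs to the job. What is shaped like the bar but black or orange is not meant.

How it is judged:
On the way, in this order (a step that is already met when the one before it is completed fails the run):
1. the disc's slot is in line with the bar, while the bar is still outside the disc ((value of joint disc between -0.15 and 0.15 rad or value of joint disc between 2.9916 and 3.2916 rad) and y of bar_tip in the frame of strongbox below -0.036 m), for 0.1 s.
2. the bar has been pushed through the disc, home in the keeper (y of bar_tip in the frame of strongbox above 0.075 m), for 0.1 s.
At the end, for the whole second after the job is handed in: The bar lies flat and at rest through the slot with its tip within 5 mm of the keeper's end wall and within 6 mm of the centre line, the disc's slot in line with it (within 0.15 rad) ((value of joint disc between -0.15 and 0.15 rad or value of joint disc between 2.9916 and 3.2916 rad) and y of bar_tip in the frame of strongbox above 0.075 m and x of bar_tip in the frame of strongbox between -0.006 and 0.006 m and z of each of bar_tip, bar_tail in the frame of strongbox below 0.086 m and linear speed of bar below 0.01 m/s); the robot touches nothing.
It fails at once if the bar is lifted (either end more than 12 mm up) (z of any of bar_tip, bar_tail in the frame of strongbox above 0.093 m).
It fails at once if a bystander is moved by more than 25 mm or picked up (distance of any of ring_box, gem_jar, hammer, loupe, file, bur_cup, pliers from where it was at the start of the episode above 0.025 m).
It also fails if it takes over 56 s, if anything falls off the work surface, if the arm or the gripper's body presses on something with over 40 N, if the wrist force passes 120 N, or if a joint passes its speed limit or range.

## Working session

There is one attempt and no reset: what is moved stays moved. The work goes in short steps, Python scripts to look and compute and a tool call to move; the robot and the scene stay as the last step left them, time stands still between calls to the robot, and variables do not carry over. Pictures are saved under pics/ and viewed, at most 10 in all, crops included, and the job is handed in when it is done.

Besides the shell and the picture viewer there is one more tool, called after ">>>" as a command line: name --argument value ..., lists and objects as JSON in quotes. servo_tool: Moves the arm, as the interface text tells. Its arguments: {"type":"object","properties":{"commands":{"type":"array","items":{"type":"number"}},"hand":{"type":"number"},"newtons":{"type":"number"}},"required":["commands"]}

```bash
mkdir -p pics; ls
python3 - <<'E'
from workcell import arm, grab_frame, camera_params
import cv2,numpy as np
for n in("scene","top"):
    p,d=grab_frame(n); cv2.imwrite(f"pics/{n}0.png",p); np.save(f"pics/{n}0.npy",d)
    print(n,camera_params(n))
print(arm.read_state())
E
```

```text
pics
scene {'camera_matrix': array([[389.48215893,   0.        , 321.72447037],
       [  0.        , 389.48215893, 198.72927007],
       [  0.        ,   0.        ,   1.        ]]), 'k1': -0.012454096085611032, 'extrinsics': array([[-0.48274978,  0.87572877,  0.00719502,  0.33655051],
       [-0.73440955, -0.40929508,  0.54140572,  0.2523237 ],
       [ 0.47706945,  0.2560794 ,  0.84073068, -1.43366173],
       [ 0.        ,  0.        ,  0.        ,  1.        ]])}
top {'camera_matrix': array([[454.4400456 ,   0.        , 316.84109638],
       [  0.        , 454.4400456 , 201.54311017],
       [  0.        ,   0.        ,   1.        ]]), 'k1': 0.0025472889495057145, 'extrinsics': array([[ 2.24633107e-02, -9.99744910e-01,  2.34840617e-03,
        -1.03361627e-01],
       [ 9.92741811e-01,  2.25834358e-02,  1.18125716e-01,
        -4.65021554e-01],
       [-1.18148618e-01, -3.22133670e-04,  9.92995871e-01,
        -1.46111439e+00],
       [ 0.00000000e+00,  0.00000000e+00,  0.00000000e+00,
         1.00000000e+00]])}
{'t': 0.1, 'qpos': array([ 1.04252059e+00,  3.07502521e-01,  1.50754048e+00, -1.81348567e-05,
        1.32840665e+00, -7.35301736e-02]), 'joint_vel': array([-6.11861321e-04, -1.97061947e-03, -3.43462653e-03, -3.62493760e-04,
        4.42157596e-04, -5.54161044e-05]), 'joint_torque': array([-5.25210380e-04, -4.58529997e+01, -2.52608711e+01, -3.20976114e-04,
        5.85961869e-03,  6.15916150e-06]), 'tool_pos': array([0.2522858 , 0.51599973, 0.23047153]), 'tcp_rot': array([-2.66785430e-04,  2.25416479e-01,  9.74262053e-01, -8.89386896e-04]), 'wrist_force': array([ 0.37963389,  0.7248808 , -0.13555918]), 'moment': array([-0.06541138, -0.00998636,  0.00554864]), 'gripper_force': 0.0, 'width': 0.08539980485300284}
```

View pics/top0.png

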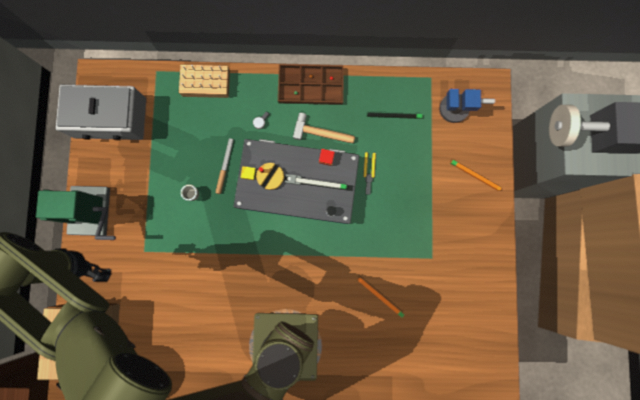

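View pics/scene0.png

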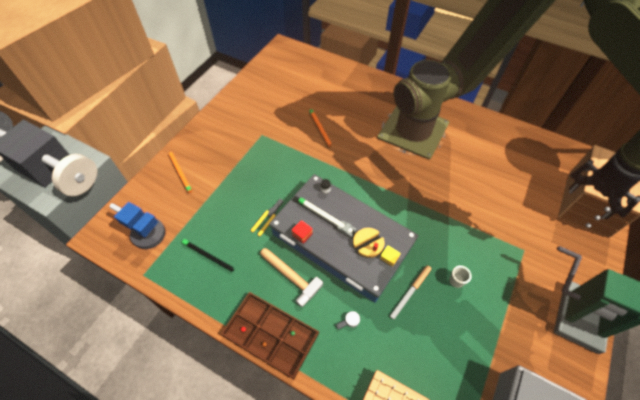

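The strongbox is at about (300,180) in the top view. The bar (bare metal, green tail at about (347,186)) lies on its lid. The black bar at (395,115) and the orange ones at (475,175) and (380,297) are decoys. I'll enlarge a crop of the box to confirm this.

Run:
```python
import cv2,numpy as np
a=cv2.imread("pics/top0.png")[130:230,225:385]; b=cv2.imread("pics/scene0.png")[165:305,260:430]
cv2.imwrite("pics/topc.png",cv2.resize(a,None,fx=5,fy=5,interpolation=cv2.INTER_CUBIC))
cv2.imwrite("pics/scenec.png",cv2.resize(b,None,fx=4,fy=4,interpolation=cv2.INTER_CUBIC))
```

```text
(no output)
```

View pics/topc.png

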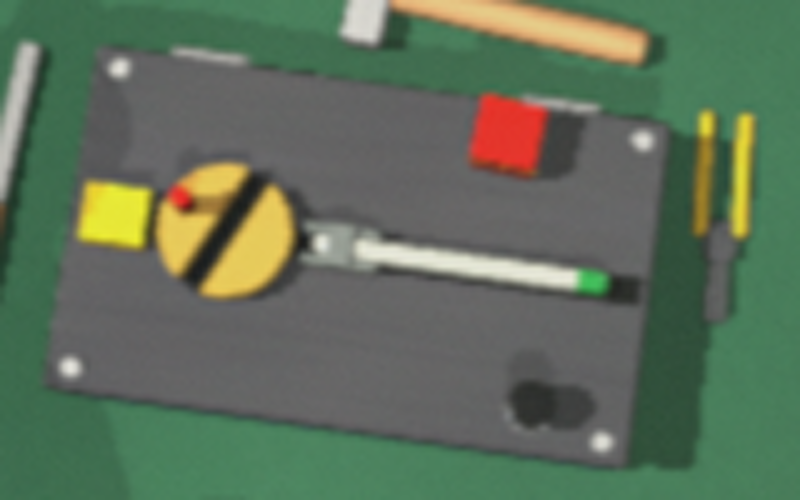

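View pics/scenec.png

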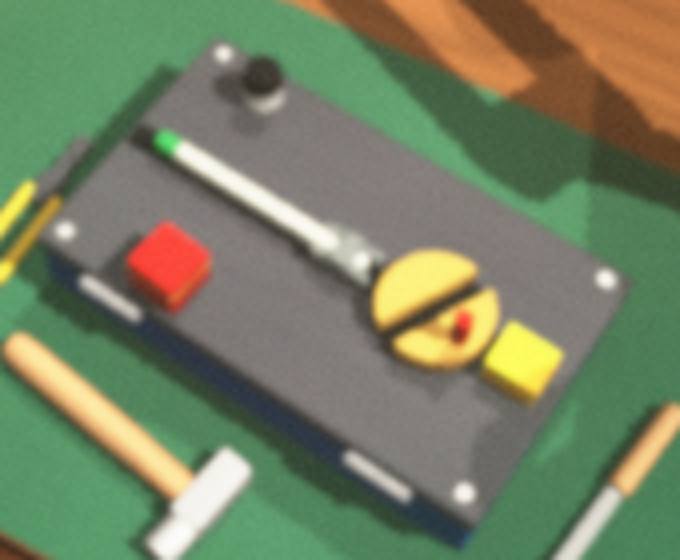

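The top crop shows the lid corners at (98,48), (665,122), (628,466) and (50,388). The disc centre is at (225,231), the peg top at about (180,196), the yellow keeper at (115,213) and the green tail's end at (608,282). The bare bar through the grey guide is the one meant. Next I'll compute the positions.

```bash
cat > h.py <<'E'
import numpy as np
from scipy.spatial.transform import Rotation as R
from workcell import camera_params
def ray(n,uv):
    c=camera_params(n);K=c["camera_matrix"];E=c["extrinsics"]
    d=np.array([(uv[0]-K[0,2])/K[0,0],(uv[1]-K[1,2])/K[1,1]]);s=d.copy()
    for _ in range(5): s=d/(1+c["k1"]*(s@s))
    return -E[:3,:3].T@E[:3,3],E[:3,:3].T@np.array([s[0],-s[1],-1])
def at(n,uv,z):
    o,d=ray(n,uv); return o+d*(z-o[2])/d[2]
tc=lambda x,y:(225+(x+.5)/5-.5,130+(y+.5)/5-.5)
sc=lambda x,y:(260+(x+.5)/4-.5,165+(y+.5)/4-.5)
E
python3 - <<'E'
from h import *
from scipy.optimize import least_squares
W=np.array([at("top",tc(*p),.07)[:2] for p in [(98,48),(665,122),(628,466),(50,388)]])
L=np.array([(113,103),(113,-273),(-113,-273),(-113,103)])/1e3
print(W, [np.linalg.norm(W[i]-W[i-1]) for i in range(4)])
def T(q,l):
    c,s=np.cos(q[2]),np.sin(q[2]); return np.array(l)@np.array([[c,s],[-s,c]])+q[:2]
f=least_squares(lambda q:(T(q,L)-W).ravel(),[.6,.1,0]);print(f.x,f.fun)
W2=np.array([at("scene",sc(*p),.07)[:2] for p in [(470,510),(45,245),(220,42),(628,285)]])
f2=least_squares(lambda q:(T(q,L)-W2).ravel(),f.x);print(f2.x,f2.fun)
inv=lambda p,q:T([0,0,-q[2]],p[:2]-q[:2])
for n,c,q in(("top",tc,f.x),("scene",sc,f2.x)):
  for k,p,z in ([("disc",(225,231),.09),("peg",(180,192),.122),("tail",(608,282),.088),("guideend",(380,252),.093),("keeper",(115,213),.093),("ring",(510,132),.106),("jar",(530,403),.106)] if n=="top" else [("disc",(435,308),.09),("peg",(464,320),.122),("tail",(160,140),.088),("keeper",(525,355),.093),("ring",(168,255),.106),("jar",(263,72),.106)]):
    w=at(n,c(*p),z);l=inv(w,f.x);print(n,k,w.round(4),(l*1e3).round(1),np.arctan2(l[1],l[0]).round(2))
E
```

```text
[[ 0.65982021  0.1465486 ]
 [ 0.61946371 -0.22070349]
 [ 0.39686551 -0.19992151]
 [ 0.43817528  0.16788727]] [np.float64(0.2226697371196255), np.float64(0.36946278434521934), np.float64(0.22356620741925054), np.float64(0.3701213250834496)]
[ 0.53760462  0.0579724  -0.1063586 ] [ 0.00108017  0.0018459   0.0015212  -0.00477733 -0.00060354 -0.00156756
 -0.00199783  0.00449898]
[ 0.53861273  0.06234499 -0.11021291] [ 0.01019584  0.01067408  0.00021192 -0.00975737 -0.00322607 -0.00624545
 -0.00718168  0.00532874]
top disc [0.5383 0.0582 0.09  ] [0.7 0.3] 0.38
top peg [0.5565 0.0834 0.122 ] [16.1 27.3] 1.04
top tail [ 0.5116 -0.1844  0.088 ] [-2.000e-01 -2.437e+02] -1.57
top guideend [ 0.5266 -0.0402  0.093 ] [ -0.5 -98.8] -1.58
top keeper [0.5477 0.1276 0.093 ] [ 2.6 70.3] 1.53
top ring [ 0.6026 -0.1203  0.106 ] [  83.5 -170.3] -1.11
top jar [ 0.4319 -0.136   0.106 ] [ -84.5 -204.1] -1.96
scene disc [0.539  0.0606 0.09  ] [1.1 2.7] 1.19
scene peg [0.5538 0.0852 0.122 ] [13.2 28.8] 1.14
scene tail [ 0.5115 -0.1783  0.088 ] [  -0.9 -237.7] -1.57
scene keeper [0.543  0.1299 0.093 ] [-2.3 72.1] 1.6
scene ring [ 0.6005 -0.1183  0.106 ] [  81.2 -168.6] -1.12
scene jar [ 0.4309 -0.1351  0.106 ] [ -85.6 -203.3] -1.97
```

The measurements agree: the disc axis is at about (0.538, 0.0585), the box heading is -0.107, the disc angle about 1.06, and the tail at local y -243 (tip about -57). The plan is to turn the tool so its x axis lies along local y with the fingers shut, then push the peg along local -y to bring the disc to 0. First I turn the tool by about 70° and close the fingers.

>>> servo_tool --commands '[0,0,0,0,0,1,0,0,0,0,0,1,0,0,0,0,0,1,0,0,0,0,0,1,0,0,0,0,0,1]' --hand 0 --newtons 20

```text
t: 0.52
tool_pos: [0.2524, 0.5162, 0.2307]
tcp_rot: [-0.0, 0.472, 0.881, -0.001]
wrist_force: [0.1, -0.5, 0.6]
width: 0.0255
gripper_force: 0.0
```

>>> servo_tool --commands '[0,0,0,0,0,1,0,0,0,0,0,1,0,0,0,0,0,1,0,0,0,0,0,1,0,0,0,0,0,1]'

```text
t: 0.93
tool_pos: [0.2524, 0.5162, 0.2307]
tcp_rot: [0.0, 0.684, 0.729, -0.001]
wrist_force: [0.6, -0.5, -0.2]
width: -0.0002
gripper_force: 0.0
```

```bash
cat >> h.py <<'E'
C=np.array([.5383,.0585]);H=-.107
def rep(l=None,z=None):
    from workcell import arm
    s=arm.read_state();r=R.from_quat(np.roll(s["tcp_rot"],-1)).as_matrix();p=s["tool_pos"]
    c,n=np.cos(H),np.sin(H);M=np.array([[c,-n],[n,c]])
    print("t",s["t"],"local",((M.T@(p[:2]-C))*1e3).round(1),"z",p[2].round(4),"xhead err deg",np.degrees(np.arctan2(r[1,0],r[0,0])-(H+np.pi/2)).round(2),"tilt",r[2].round(3),"F",s["wrist_force"].round(1),"q",s["qpos"].round(2),"w",s["width"].round(3))
    if l is not None:
        g=np.r_[C+M@(np.array(l)/1e3),z]; print("units",(r.T@(g-p)/.025).round(2))
E
python3 -c "
from h import *
rep((22,57),.15)"
```

```text
Traceback (most recent call last):
  File "h.py", line 18, in rep
    print("t",s["t"],"local",((M.T@(p[:2]-C))*1e3).round(1),"z",p[2].round(4),"xhead err deg",np.degrees(np.arctan2(r[1,0],r[0,0])-(H+np.pi/2)).round(2),"tilt",r[2].round(3),"F",s["wrist_force"].round(1),"q",s["qpos"].round(2),"w",s["width"].round(3))
                                                                                                                                                                                                                                       ^^^^^^^^^^^^^^^^
AttributeError: 'float' object has no attribute 'round'
```

>>> servo_tool --commands '[0,0,0,0,0,0.8,0,0,0,0,0,0.8,0,0,0,0,0,0,0,0,0,0,0,0]'

```text
t: 1.27
tool_pos: [0.2525, 0.5163, 0.2309]
tcp_rot: [0.0, 0.74, 0.672, -0.0]
wrist_force: [-0.8, 0.1, -1.1]
width: -0.0002
gripper_force: 0.0
```

```bash
sed -i 's/s\["width"\].round(3)/s["width"]/' h.py
python3 -c "
from h import *
rep((22,57),.15)"
```

```text
t 1.2667 local [-333.1  424.7] z 0.2309 xhead err deg 0.61 tilt [-0.001 -0.    -1.   ] F [-0.8  0.1 -1.1] q [ 1.04  0.31  1.51 -0.    1.33  1.14] w -0.00023637912343827617
units [-14.85  14.05   3.24]
```

>>> servo_tool --commands '[-0.9,0.9,0,0,0,0.1,-0.9,0.9,0,0,0,0,-0.9,0.9,0,0,0,0,-0.9,0.9,0,0,0,0,-0.9,0.9,0,0,0,0]'

```text
t: 1.68
tool_pos: [0.3529, 0.3915, 0.2312]
tcp_rot: [0.0, 0.744, 0.669, -0.0]
wrist_force: [0.3, 0.1, 0.1]
width: 0.0001
gripper_force: 0.0
```

>>> servo_tool --commands '[-0.9,0.9,0,0,0,0,-0.9,0.9,0,0,0,0,-0.9,0.9,0,0,0,0,-0.9,0.9,0,0,0,0,-0.9,0.9,0,0,0,0]'

```text
t: 2.1
tool_pos: [0.4527, 0.2672, 0.2313]
tcp_rot: [-0.0, 0.744, 0.668, -0.0]
wrist_force: [0.3, 0.2, -0.0]
width: 0.0002
gripper_force: 0.0
```

>>> servo_tool --commands '[-0.9,0.9,0,0,0,0,-0.9,0.9,0,0,0,0,-0.9,0.9,0.2,0,0,0,-0.9,0.9,0.2,0,0,0,-0.9,0.9,0.2,0,0,0]'

```text
t: 2.52
tool_pos: [0.5523, 0.1431, 0.2161]
tcp_rot: [0.0, 0.744, 0.668, 0.0]
wrist_force: [1.0, 0.8, 0.9]
width: -0.0001
gripper_force: 0.0
```

>>> servo_tool --commands '[-0.5,0.3,0.5,0,0,0,-0.4,0,0.5,0,0,0,0,0,0.5,0,0,0,0,0,0,0,0,0,0,0,0,0,0,0]'

```text
t: 2.93
tool_pos: [0.5559, 0.1211, 0.1781]
tcp_rot: [-0.001, 0.744, 0.668, -0.001]
wrist_force: [-0.3, 0.4, 0.2]
width: -0.0001
gripper_force: 0.0
```

```bash
python3 -c "
from h import *
rep((22,56),.1)
from workcell import *
import cv2
p,d=grab_frame('scene');cv2.imwrite('pics/s1.png',cv2.resize(p[100:310,230:450],None,fx=2.7,fy=2.7,interpolation=2))"
```

```text
t 2.9333 local [10.9 64.1] z 0.1781 xhead err deg -0.08 tilt [-0.    -0.002 -1.   ] F [-0.3  0.4  0.2] q [0.14 0.34 1.59 0.   1.21 0.25] w -8.964469337240573e-05
units [-0.32  0.45  3.12]
```

View pics/s1.png

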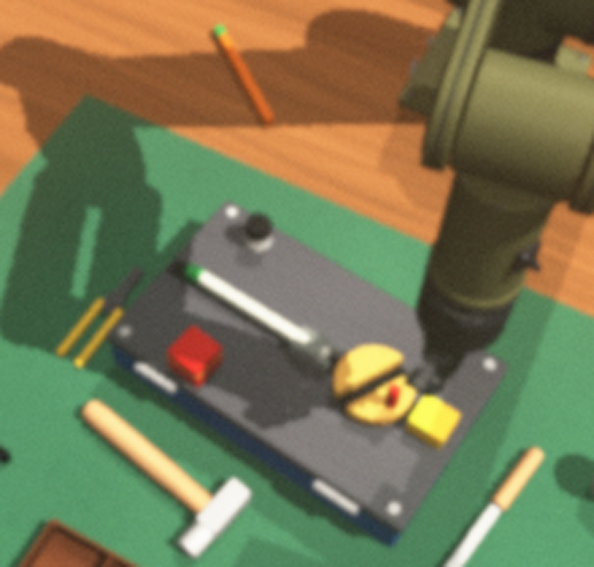

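The gripper stands clear at about (430,370), above the keeper, with the peg at (394,396). Now I descend beside the peg and push along local -y.

>>> servo_tool --commands '[-0.1,0.4,0.7,0,0,0,-0.1,0,0.8,0,0,0,0,0,0.8,0,0,0,0,0,0.8,0,0,0,0,0,0,0,0,0]'

```text
t: 3.4
tool_pos: [0.5638, 0.1156, 0.0989]
tcp_rot: [-0.001, 0.744, 0.668, -0.002]
wrist_force: [-0.9, 0.2, -0.1]
width: -0.0
gripper_force: 0.0
```

>>> servo_tool --commands '[-0.3,0,0,0,0,0,-0.3,0,0,0,0,0,-0.2,0,0,0,0,0,-0.1,0,0,0,0,0,0,0,0,0,0,0]'

```text
t: 3.82
tool_pos: [0.5691, 0.0952, 0.104]
tcp_rot: [0.002, 0.745, 0.667, 0.006]
wrist_force: [6.1, 9.9, -4.8]
width: 0.0002
gripper_force: 6.6
```

```bash
python3 -c "
from h import *
rep((22,18),.1)"
```

```text
t 3.8167 local [26.7 39.8] z 0.104 xhead err deg -0.24 tilt [ 0.007  0.011 -1.   ] F [ 6.1  9.9 -4.8] q [0.09 0.43 1.68 0.01 1.03 0.2 ] w 0.00015374939141033734
units [-0.87 -0.19  0.15]
```

>>> servo_tool --commands '[-0.2,0,0,0,0,0,-0.2,0,0,0,0,0,0,0,0,0,0,0,0,0,0,0,0,0]'

```text
t: 4.15
tool_pos: [0.5749, 0.0888, 0.1051]
tcp_rot: [0.004, 0.746, 0.666, 0.013]
wrist_force: [18.4, 18.6, -12.5]
width: -0.0001
gripper_force: 12.2
```

```bash
python3 -c "
from h import *
rep((22,18),.1)
from workcell import *
import cv2
p,d=grab_frame('scene');cv2.imwrite('pics/s2.png',cv2.resize(p[200:290,320:430],None,fx=5,fy=5,interpolation=2))
p,d=grab_frame('top');cv2.imwrite('pics/t2.png',cv2.resize(p[130:230,225:385],None,fx=5,fy=5,interpolation=2))"
```

```text
t 4.15 local [33.1 34.1] z 0.1051 xhead err deg -0.3 tilt [ 0.014  0.024 -1.   ] F [ 18.4  18.6 -12.5] q [0.07 0.42 1.68 0.01 1.01 0.18] w -9.600219139199796e-05
units [-0.65 -0.45  0.19]
```

View pics/s2.png

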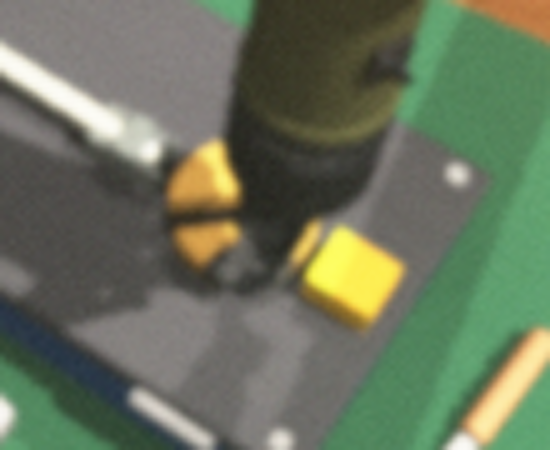

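The disc has turned by about 0.45 rad. The high friction drags the tool in +x along with the peg (18 N). I'll back off, re-centre, and follow the arc.

>>> servo_tool --commands '[0.4,0,0,0,0,0,0.4,0,0,0,0,0,0,0,0,0,0,0,0,0,0,0,0,0]'

```text
t: 4.58
tool_pos: [0.5643, 0.1027, 0.1021]
tcp_rot: [0.0, 0.744, 0.668, -0.0]
wrist_force: [-1.0, -0.6, -0.2]
width: 0.0
gripper_force: 0.0
```

```bash
python3 -c "
from h import *
rep((24,40),.1)"
```

```text
t 4.5833 local [21.1 46.7] z 0.1021 xhead err deg -0.07 tilt [-0.  0. -1.] F [-1.  -0.6 -0.2] q [ 0.11  0.43  1.68 -0.    1.03  0.22] w 3.508161539504296e-05
units [-0.27  0.12  0.09]
```

View pics/t2.png

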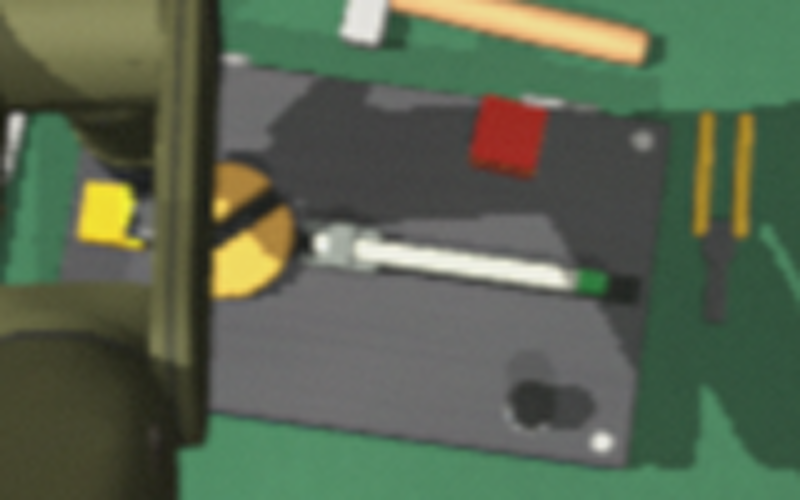

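The top view shows the slot running (215,240) to (280,193), so the disc is at about 0.7.

>>> servo_tool --commands '[-0.4,0.15,0.05,0,0,0,-0.2,0.12,0,0,0,0,-0.2,0.1,0,0,0,0,0,0,0,0,0,0]'

```text
t: 4.92
tool_pos: [0.5766, 0.0813, 0.1015]
tcp_rot: [0.003, 0.745, 0.667, 0.004]
wrist_force: [6.1, 3.6, -2.1]
width: -0.0001
gripper_force: 3.2
```

>>> servo_tool --commands '[-0.2,0.05,0,0,0,0,-0.1,0,0,0,0,0,0,0,0,0,0,0]'

```text
t: 5.17
tool_pos: [0.5768, 0.0733, 0.1015]
tcp_rot: [0.003, 0.745, 0.667, 0.004]
wrist_force: [4.8, 2.0, -0.2]
width: 0.0
gripper_force: 1.9
```

```bash
python3 -c "
from h import *
rep((30,18),.1)"
```

```text
t 5.1667 local [36.7 18.8] z 0.1015 xhead err deg -0.19 tilt [ 0.002  0.009 -1.   ] F [ 4.8  2.  -0.2] q [0.05 0.44 1.67 0.   1.03 0.16] w 3.42887391604114e-05
units [-0.03 -0.27  0.06]
```

>>> servo_tool --commands '[0.4,0,0,0,0,0,0,0,-0.9,0,0,0,0,0,-0.9,0,0,0,-0.2,-0.2,-0.9,0,0,0,-1,-0.2,0,0,0,0]'

```text
t: 5.58
tool_pos: [0.5626, 0.0575, 0.1718]
tcp_rot: [0.002, 0.744, 0.668, 0.003]
wrist_force: [1.5, -0.8, -0.1]
width: -0.0004
gripper_force: 0.0
```

>>> servo_tool --commands '[-1,-0.2,0,0,0,0,-1,-0.2,0,0,0,0,-1,-0.2,0,0,0,0,-1,-0.2,0,0,0,0,-1,-0.2,0,0,0,0]'

```text
t: 6.0
tool_pos: [0.5195, -0.0673, 0.1673]
tcp_rot: [-0.001, 0.745, 0.667, -0.001]
wrist_force: [0.3, -0.8, -0.1]
width: -0.0
gripper_force: 0.0
```

>>> servo_tool --commands '[-1,0,0,0,0,0,-1,0,0,0,0,0,-1,0,0,0,0,0,-1,0,0,0,0,0,-1,0,0,0,0,0]'

```text
t: 6.42
tool_pos: [0.5061, -0.1914, 0.1673]
tcp_rot: [-0.001, 0.745, 0.667, -0.001]
wrist_force: [0.2, 0.5, 0.0]
width: 0.0004
gripper_force: 0.0
```

```bash
python3 -c "
from h import *
rep((0,-268),.078)
from workcell import *
import cv2
p,d=grab_frame('scene');a=cv2.resize(p[200:290,320:430],None,fx=5,fy=5,interpolation=2)
p,d=grab_frame('top');b=cv2.resize(p[130:230,225:385],None,fx=5,fy=5,interpolation=2)[:450,:240]
cv2.imwrite('pics/c3.png',np.hstack([a,b]))
"
```

```text
t 6.4167 local [  -5.4 -251.9] z 0.1673 xhead err deg -0.15 tilt [ 0.    -0.002 -1.   ] F [0.2 0.5 0. ] q [-0.44  0.32  1.67 -0.    1.16 -0.33] w 0.00035960486471871777
units [-0.64  0.22  3.57]
```

View pics/c3.png

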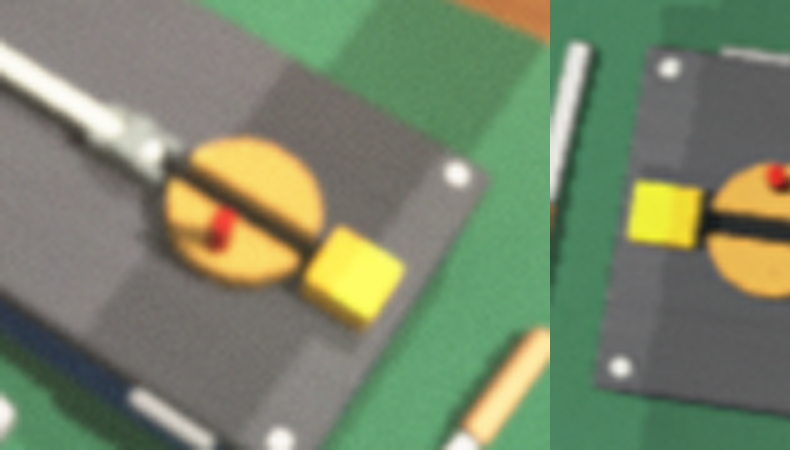

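The slot now appears in line, running from (182,167) to (312,245) in the scene crop. I'll check the angle numerically.

```bash
python3 -c "
from h import *
f=lambda x,y:(320+(x+.5)/5-.5,200+(y+.5)/5-.5)
a,b=[at('scene',f(*p),.09) for p in((182,167),(312,245))];d=b-a
print('scene',np.arctan2(d[1],d[0])-H-np.pi/2,np.linalg.norm(d))
g=lambda x,y:(225+(x+.5)/5-.5,130+(y+.5)/5-.5)
a,b=[at('top',g(*p),.09) for p in((238,230),(162,222))];d=b-a
print('top',np.arctan2(d[1],d[0])-H-np.pi/2)
p=at('top',g(228,175),.122)[:2]-C;print('peg',np.arctan2(p[1],p[0])-H)
a,b=[at('scene',f(*p),.088) for p in((0,48),(90,110))];d=b-a
print('bar',np.arctan2(d[1],d[0])-H-np.pi/2)
"
```

```text
scene 0.004303863753186032 0.08459288494366858
top 0.023684262852158078
peg -0.04047894501276132
bar -0.0634529931815575
```

The disc is at about 0 (all estimates within ±0.04). Now I go behind the tail.

>>> servo_tool --commands '[-0.4,0.2,0,0,0,0,-0.3,0,0.8,0,0,0,0,0,0.9,0,0,0,0,0,0.9,0,0,0,0,0,0,0,0,0]'

```text
t: 6.93
tool_pos: [0.5076, -0.2063, 0.0987]
tcp_rot: [-0.004, 0.744, 0.668, -0.002]
wrist_force: [-0.9, 0.8, -0.3]
width: 0.0001
gripper_force: 0.0
```

>>> servo_tool --commands '[0,0,0.5,0,0,0,0,0,0.4,0,0,0,0,0,0,0,0,0,0,0,0,0,0,0]'

```text
t: 7.27
tool_pos: [0.5107, -0.2078, 0.0801]
tcp_rot: [-0.0, 0.744, 0.668, -0.0]
wrist_force: [0.9, 0.0, 0.7]
width: 0.0001
gripper_force: 0.0
```

```bash
python3 -c "
from h import *
rep((0,-254),.078)"
```

```text
t 7.2667 local [   1.  -267.7] z 0.0801 xhead err deg -0.09 tilt [ 0.    -0.001 -1.   ] F [0.9 0.  0.7] q [-0.46  0.43  1.75 -0.    0.96 -0.35] w 8.969423939988015e-05
units [ 0.55 -0.04  0.09]
```

>>> servo_tool --commands '[0.2,0,0,0,0,0,0.3,0,0,0,0,0,0.3,0,0,0,0,0,0.3,0,0,0,0,0,0.3,0,0,0,0,0]'

```text
t: 7.68
tool_pos: [0.5152, -0.1728, 0.0807]
tcp_rot: [0.001, 0.744, 0.668, 0.0]
wrist_force: [-0.5, -1.5, 0.5]
width: -0.0002
gripper_force: 0.7
```

>>> servo_tool --commands '[0.3,0,0,0,0,0,0.3,0,0,0,0,0,0.3,0,0,0,0,0,0.3,0,0,0,0,0,0.3,0,0,0,0,0]'

```text
t: 8.1
tool_pos: [0.5188, -0.1353, 0.0801]
tcp_rot: [0.0, 0.745, 0.668, -0.0]
wrist_force: [-0.6, -1.4, 1.5]
width: 0.0002
gripper_force: 0.7
```

```bash
python3 -c "
from h import *
rep((0,-118),.08)"
```

```text
t 8.1 local [   1.4 -194.8] z 0.0801 xhead err deg -0.12 tilt [-0. -0. -1.] F [-0.6 -1.4  1.5] q [-0.33  0.42  1.78 -0.    0.95 -0.22] w 0.00017994298422428003
units [ 3.07 -0.06  0.  ]
```

Tip at about local y 2, so it is already well into the disc's slot with low force. I continue.

>>> servo_tool --commands '[0.3,0,0,0,0,0,0.3,0,0,0,0,0,0.3,0,0,0,0,0,0.3,0,0,0,0,0,0.3,0,0,0,0,0]'

```text
t: 8.52
tool_pos: [0.5229, -0.0981, 0.08]
tcp_rot: [-0.0, 0.745, 0.667, -0.0]
wrist_force: [0.5, -0.9, 0.2]
width: -0.0
gripper_force: 0.7
```

>>> servo_tool --commands '[0.3,-0.05,0,0,0,0,0.3,0,0,0,0,0,0.2,0,0,0,0,0,0.2,0,0,0,0,0,0.1,0,0,0,0,0]'

```text
t: 8.93
tool_pos: [0.5249, -0.0707, 0.0801]
tcp_rot: [0.0, 0.745, 0.668, 0.0]
wrist_force: [1.1, -1.6, 0.5]
width: 0.0
gripper_force: 0.9
```

>>> servo_tool --commands '[0.1,0,0,0,0,0,0.1,0,0,0,0,0,0,0,0,0,0,0]'

```text
t: 9.18
tool_pos: [0.5249, -0.0659, 0.08]
tcp_rot: [-0.0, 0.745, 0.667, -0.0]
wrist_force: [1.1, 0.3, -0.4]
width: -0.0003
gripper_force: 0.1
```

```bash
python3 -c "
from h import *
rep((0,-117),.08)"
```

```text
t 9.1833 local [  -0.  -125.1] z 0.08 xhead err deg -0.13 tilt [ 0.    -0.001 -1.   ] F [ 1.1  0.3 -0.4] q [-0.21  0.41  1.8   0.    0.94 -0.1 ] w -0.00028398789750586
units [0.33 0.   0.  ]
```

>>> servo_tool --commands '[0.1,0,0,0,0,0,0.1,0,0,0,0,0,0,0,0,0,0,0]'

```text
t: 9.43
tool_pos: [0.5255, -0.061, 0.08]
tcp_rot: [-0.0, 0.745, 0.667, -0.0]
wrist_force: [-0.0, -0.6, 0.4]
width: 0.0001
gripper_force: 0.1
```

>>> servo_tool --commands '[0.1,0,0,0,0,0,0,0,0,0,0,0]'

```text
t: 9.6
tool_pos: [0.5258, -0.0586, 0.08]
tcp_rot: [-0.0, 0.745, 0.667, -0.0]
wrist_force: [0.3, 0.2, 0.2]
width: -0.0
gripper_force: 0.1
```

>>> servo_tool --commands '[0.1,0,0,0,0,0,0,0,0,0,0,0]'

```text
t: 9.77
tool_pos: [0.5261, -0.0563, 0.08]
tcp_rot: [-0.0, 0.745, 0.668, -0.0]
wrist_force: [0.4, -1.6, -0.6]
width: -0.0003
gripper_force: 0.5
```

>>> servo_tool --commands '[0.1,0,0,0,0,0,0,0,0,0,0,0]'

```text
t: 9.93
tool_pos: [0.5262, -0.056, 0.08]
tcp_rot: [0.001, 0.744, 0.668, -0.002]
wrist_force: [-0.3, -7.4, -0.7]
width: 0.0002
gripper_force: 4.4
```

>>> servo_tool --commands '[0.05,0,0,0,0,0,0,0,0,0,0,0]'

```text
t: 10.1
tool_pos: [0.5263, -0.0558, 0.08]
tcp_rot: [0.002, 0.744, 0.668, -0.002]
wrist_force: [-2.0, -13.4, 0.6]
width: -0.0001
gripper_force: 6.2
```

Force climbs to 13 N with no further motion, so the bar is on the end wall, at the expected tool position. Next I back off, lift and verify.

>>> servo_tool --commands '[-0.3,0,0,0,0,0,-0.5,0,0,0,0,0,-0.5,0,0,0,0,0,0,0,-0.8,0,0,0,0,0,-0.8,0,0,0]'

```text
t: 10.52
tool_pos: [0.5216, -0.086, 0.1192]
tcp_rot: [-0.002, 0.745, 0.667, -0.001]
wrist_force: [1.1, -0.2, -0.2]
width: -0.0001
gripper_force: 0.0
```

>>> servo_tool --commands '[-1,0,-0.9,0,0,0,-1,0,-0.9,0,0,0,-1,0,-0.5,0,0,0,-1,0,0,0,0,0,0,0,0,0,0,0]'

```text
t: 10.93
tool_pos: [0.5129, -0.1896, 0.1791]
tcp_rot: [0.003, 0.746, 0.666, 0.0]
wrist_force: [-0.3, -0.5, -0.3]
width: -0.0002
gripper_force: 0.0
```

```bash
python3 -c "
from h import *
rep()
from workcell import *
import cv2
p,d=grab_frame('scene');a=cv2.resize(p[170:290,270:430],None,fx=5,fy=5,interpolation=2)
cv2.imwrite('pics/c4.png',a)
"
```

```text
t 10.9333 local [   1.2 -249.3] z 0.1791 xhead err deg -0.32 tilt [-0.003  0.004 -1.   ] F [-0.3 -0.5 -0.3] q [-0.43  0.31  1.64 -0.    1.18 -0.32] w -0.00017213874136126555
```

View pics/c4.png

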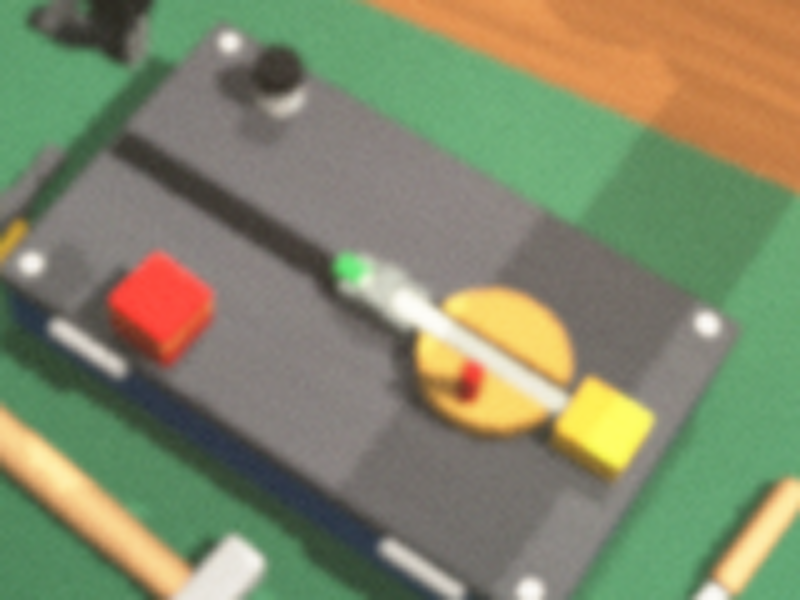

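The bar runs through the slot into the yellow keeper, with its green tail at (350,268) just outside the guide. The red ring box and the jar are where they were, and the gripper is clear. I'm handing it in.

```bash
python3 -c "
from workcell import order
print(order.hand_in())"
```

```text
the job is handed in; nothing more can be done
None
```

The strongbox looks locked and the job is handed in: the disc was turned in line (within about 0.04 rad) and the bar pushed home against the keeper's end wall. The final picture shows the things in view undisturbed. The hand-in returned no verdict.

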